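# Set the gauge head against its hidden spring stop and lock it

## Task

Set the bench gauge: take the red grip of the sliding head and slide the head towards the blue box until you feel its sprung rod press on the stop hidden inside; leave it pressing there lightly, without crushing the spring. Then throw the orange lock lever fully over to the wall side of the gauge and let go. Leave the tools lying round the gauge where they are.

Things in the scene. Friction and masses are not known exactly. Their poses are not given: they have to be found in the camera images.
- gauge: the fixed bench gauge: grey base 130 mm (x) by 425 mm (y, from -0.205 to 0.22) by 12 mm, origin on the worktop. It stands askew, turned 34 to 46 degrees: its -x side faces the robot's right front. The head slides along its +y axis. Behind the rail (local x = 0.054) stands a grey wall that carries the guard
- guard_edge (a point): lower front edge, mid-length, of the flat clear guard (yellow front strip, 192 mm along y) that covers the rail from here back to the wall, 220 mm above the worktop, open on the gauge's -x side. So the head can be gripped only with the hand leaning out to the gauge's -x, fingers pointing to its +x and down
- box_mouth (a point): where the rod enters the closed blue box (100x118x66 mm, top 78 mm above the worktop, reaching from 6 to 124 mm beyond this point along +y). Inside it, unseen, is a solid stop whose place differs each time: the rod meets it when joint head reads somewhere from 0.045 to 0.09
- feeler: sprung steel rod of the head, 10 mm thick, running along the gauge's +y axis into the blue box, 52 mm above the worktop; origin on its axis, in the middle of the head while the spring is slack. Its far end meets the hidden stop; it then springs back into the head, 1 mm per 0.8 N, at most 18 mm; over 13 N crushes it
- head (a joint): travel of the sliding head (m) along the gauge's +y axis; 0 at the end far from the box, range 0 to 0.125, starts at 0 to 0.02. The head rubs with about 4 N and stays where it is left, so it holds the spring a few mm pressed in once released
- head_grip (a point): where to pinch the head's red grip: a bar 16 mm thick along the gauge's y and 24 mm wide, leaning 35 degrees from vertical, upper end to the gauge's -x. This point is on the bar's axis, 88 mm above the worktop, 22 mm below the upper end and 36 mm up from the black block (54x60 mm, top 63 mm above the worktop). Moves with the head
- lock (a joint): lock lever, rad: 0 = unlocked, leaning about 29 degrees to the gauge's -x (the open side); 1.0 = locked, leaning as far to +x (the wall side); starts at 0 to 0.15, stays where it is left and can be pushed over with closed fingers
- lock_tip (a point): centre of the orange lever's ball tip; the lever is 80 mm long and swings about a pivot axis along the gauge's y, in the upright plane local y = -0.175, at the end of the base away from the box; the guard ends 75 mm from it
- bolt: bystander: hexagon bolt 22x56x19 mm, behind the gauge
- hex_key: bystander: black hex key 32x96x9 mm, in front of the gauge

How it is judged:
On the way, in this order (a step that is already met when the one before it is completed fails the run):
1. the head's rod presses on the hidden stop with 0.8 to 12 N while the lever is still unlocked (contact force between feeler and gauge between 0.8 and 12 N and value of joint lock below 0.4 rad), for 0.2 s.
2. the lock lever is thrown over (value of joint lock above 0.85 rad), for 0.2 s.
At the end, for the whole second after the job is handed in: the rod still presses on the hidden stop with 0.5 to 12 N, the head stands still, and the lock lever is past 0.85 of its 1.0 rad (contact force between feeler and gauge between 0.5 and 12 N and value of joint lock above 0.85 rad and velocity of joint head between -0.005 and 0.005 m/s); the robot touches nothing.
It fails at once if the rod's spring is crushed (more than 13 N on the hidden stop) (contact force between feeler and gauge above 13 N).
It fails at once if the loose bolt or hex key is pushed more than 30 mm (distance of any of bolt, hex_key from where it was at the start of the episode above 0.03 m).
It also fails if it takes over 64 s, if anything falls off the work surface, if the arm or the gripper's body presses on something with over 40 N, if the wrist force passes 120 N, or if a joint passes its speed limit or range.

## Robot

A 7-joint arm with a two-finger parallel gripper is mounted at the origin on a cart in front of the work surface, level with it; the furniture and walls round the work are solid. World frame = base frame: x ahead of the robot, y to its left, z up, the work surface at z = 0. Lengths are in m, angles in rad, forces in N, time in s.
With the tool pointing down it reaches from about 0.4 to 0.85 m from the base axis. Payload 10.4 kg.
Tool frame: the origin (TCP) lies on the front face of the gripper's body, between the roots of the fingers; the fingertips stand 70 mm ahead of it and the grasp point (between the pads) lies 51 mm ahead of it (grasp_offset is the distance from the TCP to the grasp point, in m); z points along the fingers, y is the direction in which the jaws open and shut (so a half turn about z gives the same grasp; the last joint's range is limited). The gripper opens to 87 mm and grips with 3 to 60 N. Pads are 19 mm wide; open, the fingers measure 117 mm over their backs; the gripper's body (75 mm by 190 mm) begins 51 mm behind the grasp point.
Start: joints at [-1.202, 0.332, -0.065, 1.46, 0.022, 1.35, -0.088], TCP at [0.239, 0.578, 0.292] pointing down, gripper open.
Joint ranges: [-2.6, 2.6], [-0.5, 2.12], [-1.47, 1.34], [0.16, 2.42], [-1.27, 4.41], [0.06, 2.06], [-2.6, 2.6]. Speed limits (rad/s): [2.22, 2.22, 2.79, 2.79, 3.14, 3.14, 3.14].

## Interface

Orientations are given as a unit quaternion [x, y, z, w].
In Python, from bench import * gives the robot as it stands. The module is installed in compiled form; this text tells all that it offers.
- The arm moves only by the tool arm_command, never from a script. Its argument "commands" is a list of rows, each a list of 3 entries, a list of its own where there are three numbers: the opening in per cent of the stroke, from 0 (shut) to 100 (fully open), then the shift along the tool's x, y, z in m, then the turn, a rotation vector about the tool's x, y, z in rad. A call has exactly 10 rows; each row is the pose to reach, as a shift and turn from the pose commanded when the call began, along the tool's axes at that moment; what a row does not reach only later rows make up. A row lasts 1/12 s, in which the tool goes at most 41.7 mm and 7.16 degrees, less where a joint would pass 70% of its speed; a pose out of reach is approached as far as the arm can. A call with a gripper value outside its range is refused whole. The fingers move at their own pace and stop on an object; "squeeze" is the grip in N (left out, the last holds). Time passes only in rows, so rows that repeat a pose let the fingers close, or fill a call up. It gives the time, the measured TCP pose, the force and the opening at its end, in the units of the state.
- read_state(): the state, without advancing time (a new reading comes with each control period).
- camera(name): name is "scene" or "side" or "wrist"; returns a dict with "pixels" (384x512x3 uint8, red, green, blue), "fx", "fy", "cx", "cy" (pixels), "dist_coeffs" ([k1, k2, p1, p2, k3] as OpenCV has them; the pictures are not rectified), "rvec" (rotation vector, rad) and "tvec" (3), from world to camera coordinates, as OpenCV has them; the wrist camera has in their place "mount" (4x4, takes a point from camera to tool coordinates, whose origin is the TCP and whose axes are the flange's). Camera axes: x right, y down, z forward; pixel columns grow to the right and rows downward; lengths in m; the calibration is good to about 2 mm. A picture is of the moment at which its call begins: read the wrist's pose just before it. There is no depth.
- close_job(): hands the job in, once; it reports no verdict.
The state is a dict: "time": time; "joint_positions": joint angles; "joint_vel": joint speeds; "joint_torque": joint torques, N m; "ee_pos": TCP position; "eef_rot": TCP orientation; "ft_force": force on the tool from outside, world axes, zero at the start; "torque": the same for the moment, N m; "width": finger opening in m.
Only numpy, scipy, OpenCV 4.12 (cv2) and the standard library are available. Lean on these libraries where they do the work, as an engineer would, in place of code of your own. Each camera call takes 0.05 s, during which the arm holds its last target.

## Working session

There is one attempt and no reset: what is moved stays moved. The work goes in short steps, Python scripts to look and compute and a tool call to move; the robot and the scene stay as the last step left them, time stands still between calls to the robot, and variables do not carry over. Pictures are saved under pics/ and viewed, and the job is handed in when it is done.

Besides the shell and the picture viewer there is one more tool, called after ">>>" as a command line: name --argument value ..., lists and objects as JSON in quotes. arm_command: Moves the arm, as the interface text tells. Its arguments: {"type":"object","properties":{"commands":{"type":"array","items":{"type":"array"}},"squeeze":{"type":"number"}},"required":["commands"]}

```bash
mkdir -p pics; python3 - <<'E'
from bench import *
import cv2,pickle
s=read_state();print(s)
d={}
for n in("scene","side","wrist"):
    c=camera(n);d[n]=c;cv2.imwrite(f"pics/{n}0.png",c["pixels"][:,:,::-1])
    print(n,{k:v for k,v in c.items() if k!="pixels"})
pickle.dump((s,d),open("c0.pkl","wb"))
E
```

```text
{'time': 0.0, 'joint_positions': array([-1.20159743,  0.33284823, -0.06470969,  1.46091325,  0.02162775,
        1.34991299, -0.08852211]), 'joint_vel': array([-4.14780662e-04,  6.61581699e-05,  2.88387921e-03, -1.40351617e-03,
       -1.66973231e-03,  1.02536174e-05, -2.48285600e-04]), 'joint_torque': array([-3.01738027e-06, -6.23251390e+01,  2.46572070e-02, -3.89904821e+01,
       -6.12471672e-02,  3.97150603e-02,  1.30326493e-04]), 'ee_pos': array([0.2385524 , 0.5773777 , 0.29148207]), 'eef_rot': array([ 1.94642168e-01,  9.80874073e-01, -6.86631571e-04, -9.12037374e-05]), 'ft_force': array([ 0.12223373,  0.23387164, -0.40044766]), 'torque': array([ 0.02466239, -0.0068036 ,  0.01037391]), 'width': 0.08694941194627807}
scene {'fx': 404.5031741602147, 'fy': 404.5031741602147, 'cx': 260.6953555915891, 'cy': 188.76564822260497, 'dist_coeffs': array([-0.03583977,  0.        ,  0.        ,  0.        ,  0.        ]), 'rvec': array([ 2.46896179, -0.50344162,  0.15315307]), 'tvec': array([-0.51475226,  0.2646566 ,  0.96378062])}
side {'fx': 363.1095248456025, 'fy': 363.1095248456025, 'cx': 257.9267704409176, 'cy': 198.82725065402917, 'dist_coeffs': array([-0.09090001,  0.        ,  0.        ,  0.        ,  0.        ]), 'rvec': array([ 2.06391654, -0.81907311,  0.41121103]), 'tvec': array([-0.40643927,  0.33858701,  0.679859  ])}
wrist {'fx': 288.77062238726006, 'fy': 288.77062238726006, 'cx': 254.7735166223969, 'cy': 194.52896442784044, 'dist_coeffs': array([-0.0743001,  0.       ,  0.       ,  0.       ,  0.       ]), 'mount': array([[ 6.22308313e-04, -9.61982470e-01, -2.73110492e-01,
         7.39380238e-02],
       [ 9.99999805e-01,  5.86637842e-04,  2.12268930e-04,
        -4.00329258e-04],
       [-4.39820396e-05, -2.73110571e-01,  9.61982648e-01,
        -9.24118693e-02],
       [ 0.00000000e+00,  0.00000000e+00,  0.00000000e+00,
         1.00000000e+00]])}
```

View pics/scene0.png

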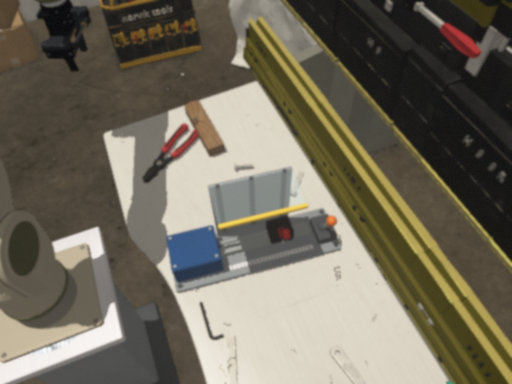

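View pics/side0.png

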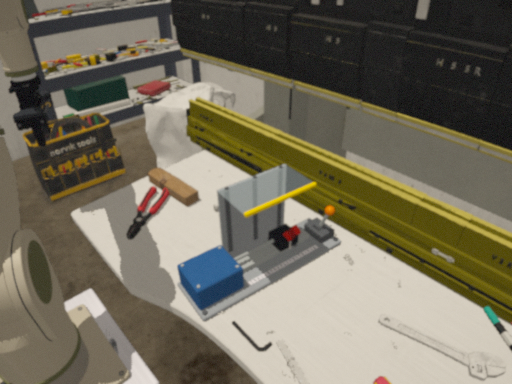

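View pics/wrist0.png

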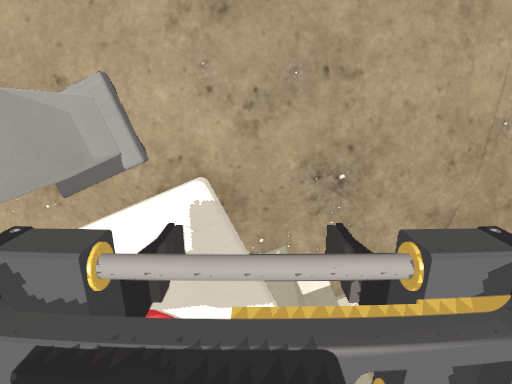

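The scene view shows the gauge at about (170–340, 165–290): blue box at (195,253), yellow guard strip from (220,226) to (308,207), red grip at (285,233) and orange tip at (331,220). The side view shows the same parts at (210,278), (280,198), (291,236) and (329,211). Next I'll enlarge and segment these.

```bash
cat > h.py <<'E'
import numpy as np,cv2,pickle
from scipy.spatial.transform import Rotation as R
def ray(c,uv,T=None):
    K=np.array([[c["fx"],0,c["cx"]],[0,c["fy"],c["cy"]],[0,0,1]])
    n=cv2.undistortPoints(np.array([[uv]],float),K,c["dist_coeffs"])[0,0]
    d=np.array([n[0],n[1],1.])
    if "rvec" in c:
        M=cv2.Rodrigues(c["rvec"])[0];o=-M.T@c["tvec"];d=M.T@d
    else:
        o=T[:3,:3]@c["mount"][:3,3]+T[:3,3];d=T[:3,:3]@c["mount"][:3,:3]@d
    return o,d/np.linalg.norm(d)
def tri(rs):
    A=sum(np.eye(3)-np.outer(d,d) for o,d in rs);b=sum((np.eye(3)-np.outer(d,d))@o for o,d in rs)
    p=np.linalg.solve(A,b);return p,[np.linalg.norm(np.cross(p-o,d)) for o,d in rs]
def onz(r,z):
    o,d=r;return o+d*(z-o[2])/d[2]
def blobs(c,lo,hi,minA=15):
    h=cv2.cvtColor(c["pixels"],cv2.COLOR_RGB2HSV);m=cv2.inRange(h,lo,hi)
    n,l,s,ce=cv2.connectedComponentsWithStats(m)
    return [(s[i].tolist(),ce[i].round(1).tolist()) for i in range(1,n) if s[i,4]>=minA],l
E
python3 - <<'E'
from h import *
s,d=pickle.load(open("c0.pkl","rb"))
cr={"scene":(155,155,200,150),"side":(165,155,200,170)}
for n,(x,y,w,h) in cr.items():
    cv2.imwrite(f"pics/{n}0z.png",cv2.resize(d[n]["pixels"][y:y+h,x:x+w,::-1],None,fx=3.5 if h>160 else 4,fy=3.5 if h>160 else 4,interpolation=cv2.INTER_CUBIC))
    for nm,lo,hi in(("orange",(6,150,120),(16,255,255)),("yellow",(20,150,150),(30,255,255)),("red",(0,140,60),(5,255,255)),("blue",(100,120,50),(125,255,255))):
        print(n,nm,[b for b in blobs(d[n],lo,hi)[0] if x<b[1][0]<x+w and y<b[1][1]<y+h])
E
```

```text
scene orange [([327, 217, 9, 9, 63], [330.9, 220.5])]
scene yellow [([219, 205, 88, 24, 323], [259.8, 216.7])]
scene red [([279, 229, 11, 10, 83], [284.5, 233.3])]
scene blue [([168, 228, 52, 44, 1570], [192.9, 249.1])]
side orange [([325, 209, 10, 6, 35], [329.3, 212.0])]
side yellow [([195, 101, 247, 110, 708], [316.1, 155.2]), ([285, 136, 127, 57, 227], [353.4, 165.7]), ([244, 182, 73, 35, 377], [279.5, 199.0])]
side red [([282, 226, 18, 15, 142], [290.9, 233.0])]
side blue [([179, 248, 64, 61, 2503], [210.8, 276.6])]
```

View pics/scene0z.png

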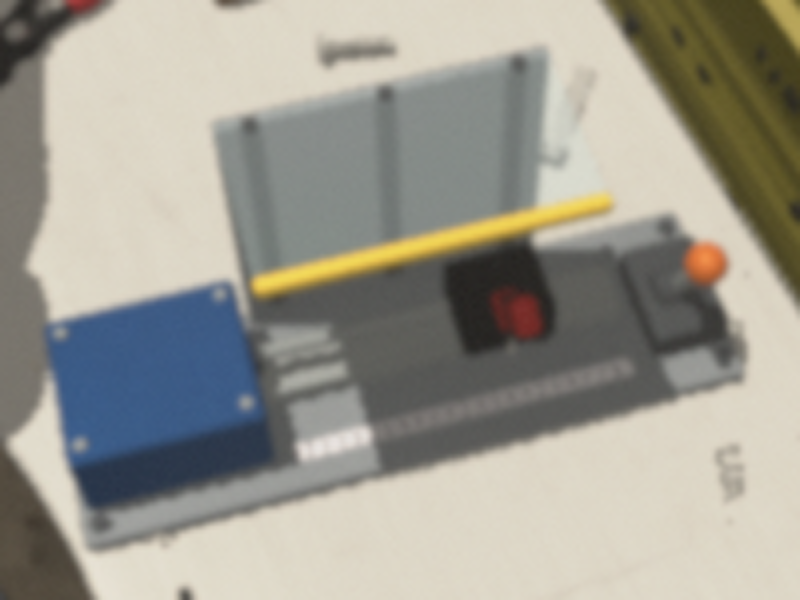

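View pics/side0z.png

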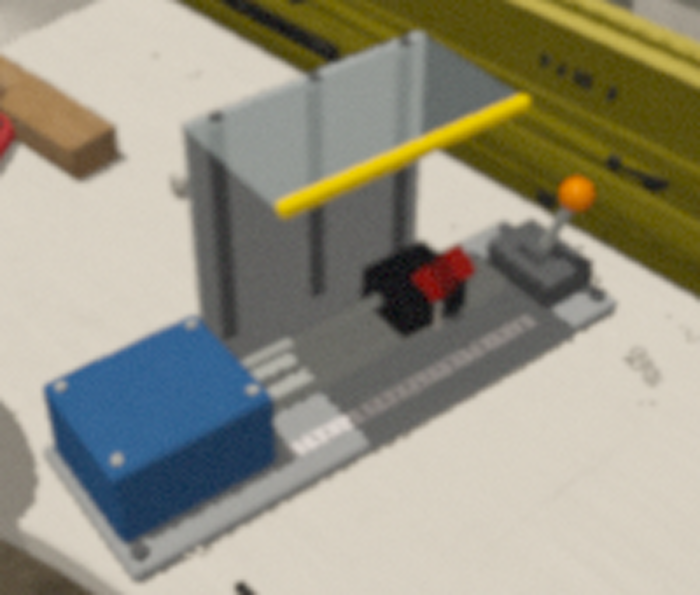

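```bash
python3 - <<'E'
from h import *
s,d=pickle.load(open("c0.pkl","rb"))
S=lambda p:ray(d["scene"],(155+(p[0]+.5)/4-.5,155+(p[1]+.5)/4-.5))
D=lambda p:ray(d["side"],(165+(p[0]+.5)/3.5-.5,155+(p[1]+.5)/3.5-.5))
P={"boxL":((48,325),(45,385)),"boxT":((230,284),(197,318)),"boxR":((265,425),(272,395)),"boxB":((72,462),(118,475)),
"strip0":((255,287),(280,210)),"strip1":((609,202),(528,100)),"ball":((705,263),(577,194)),"baseFL":((92,545),(138,575)),"baseFR":((743,375),(615,300)),"gripTop":((523,315),(456,268))}
for k,(a,b) in P.items():
    p,e=tri([S(a),D(b)]);print(k,p.round(4),np.round(e,4))
q=[np.array(tri([S(P[k][0]),D(P[k][1])])[0]) for k in P]
for a,b in((1,2),(0,3),(0,1),(3,2),(4,5),(7,8)):
    v=q[b]-q[a];print(list(P)[a],list(P)[b],np.linalg.norm(v).round(4),np.degrees(np.arctan2(v[1],v[0])).round(2))
o1,d1=S((0,0));o2,d2=D((0,0));print("cams",o1,o2)
bl=tri([ray(d["scene"],(330.9,220.5)),ray(d["side"],(329.3,211))]);print(bl)
E
```

```text
boxL [0.3154 0.0089 0.0727] [0.0003 0.0003]
boxT [ 0.427  -0.0079  0.0727] [0.001 0.001]
boxR [ 0.413  -0.1066  0.0801] [0.0021 0.0021]
boxB [ 0.3048 -0.0864  0.076 ] [0.001 0.001]
strip0 [ 0.4233 -0.1056  0.2235] [0.0006 0.0006]
strip1 [ 0.6106 -0.1315  0.226 ] [0.0007 0.0007]
ball [ 0.6886 -0.126   0.1068] [0.0008 0.0008]
baseFL [ 0.2975 -0.1052  0.0032] [0.0003 0.0003]
baseFR [ 0.7104 -0.1606  0.0111] [0.0008 0.0008]
gripTop [ 0.5788 -0.1074  0.0899] [0.0012 0.0012]
boxT boxR 0.1 -98.06
boxL boxB 0.096 -96.35
boxL boxT 0.1128 -8.57
boxB boxR 0.1102 -10.58
strip0 strip1 0.1891 -7.89
baseFL baseFR 0.4167 -7.64
cams [ 0.34351033 -0.52798122  0.93119417] [ 0.0573066  -0.54219565  0.66691988]
(array([ 0.69050887, -0.12425653,  0.10197417]), [np.float64(0.0010038360543650308), np.float64(0.0010038360543649758)])
```

```bash
python3 - <<'E'
from h import *
s,d=pickle.load(open("c0.pkl","rb"))
print(s["ee_pos"],R.from_quat(s["eef_rot"]).as_matrix().round(3))
for n in("scene","side"):
    c=d[n];K=np.array([[c["fx"],0,c["cx"]],[0,c["fy"],c["cy"]],[0,0,1]])
    for p in ([0,0,0],[.2385,.5774,.2915],[.2385,.5774,.2215],[0.3,0,0]):
        print(n,p,cv2.projectPoints(np.array([p],float),c["rvec"],c["tvec"],K,c["dist_coeffs"])[0].ravel().round(1))
E
```

```text
[0.2385524  0.5773777  0.29148207] [[-0.924  0.382 -0.   ]
 [ 0.382  0.924 -0.001]
 [-0.    -0.001 -1.   ]]
scene [0, 0, 0] [ 47.4 298.4]
scene [0.2385, 0.5774, 0.2915] [70.5 38.6]
scene [0.2385, 0.5774, 0.2215] [79.6 60. ]
scene [0.3, 0, 0] [167.4 254.9]
side [0, 0, 0] [ 52.8 369.7]
side [0.2385, 0.5774, 0.2915] [ 36.6 115.5]
side [0.2385, 0.5774, 0.2215] [ 44.3 137.7]
side [0.3, 0, 0] [178.4 291.6]
```

```bash
cat >> h.py <<'E'
s0,d0=pickle.load(open("c0.pkl","rb"))
S=lambda p:ray(d0["scene"],(155+(p[0]+.5)/4-.5,155+(p[1]+.5)/4-.5))
D=lambda p:ray(d0["side"],(165+(p[0]+.5)/3.5-.5,155+(p[1]+.5)/3.5-.5))
E
python3 - <<'E'
from h import *
from scipy.optimize import least_squares
P={"boxL":((48,325),(45,385)),"boxT":((230,284),(197,318)),"boxR":((265,425),(272,395)),"boxB":((72,462),(118,475)),
"strip0":((255,287),(280,210)),"strip1":((609,202),(528,100)),"ball":((705,263),(577,194)),"baseFL":((92,545),(138,575)),"baseFR":((743,378),(615,305)),"gripTop":((523,315),(456,268))}
zs={"boxL":.078,"boxT":.078,"boxR":.078,"boxB":.078,"strip0":.224,"strip1":.224,"baseFL":.0,"baseFR":.006}
W={}
for k,(a,b) in P.items():
    if k in zs:
        p,q=onz(S(a),zs[k]),onz(D(b),zs[k]);W[k]=(p+q)/2;print(k,p.round(4),q.round(4))
    else: W[k]=tri([S(a),D(b)])[0]
def loc(t,p):
    c,s_=np.cos(t[2]),np.sin(t[2]);v=p[:2]-t[:2];return np.array([c*v[0]+s_*v[1],-s_*v[0]+c*v[1]])
def f(t):
    L={k:loc(t,W[k]) for k in W};r=[*(L["baseFL"]-[-.065,.22]),*(L["baseFR"]-[-.065,-.205]),L["ball"][1]+.175,L["strip0"][0]-L["strip1"][0],L["boxB"][0]-L["boxR"][0],L["boxL"][0]-L["boxT"][0]]
    return np.array(r)
t=least_squares(f,[.5,-.1,1.43]).x
print("gauge",t.round(4),np.degrees(t[2]),"res mm",(f(t)*1e3).round(1))
for k in W:print(k,loc(t,W[k]).round(4),W[k][2].round(4))
E
```

```text
boxL [0.3154 0.006  0.078 ] [0.3132 0.0037 0.078 ]
boxT [ 0.4261 -0.01    0.078 ] [ 0.4239 -0.0139  0.078 ]
boxR [ 0.4139 -0.1077  0.078 ] [ 0.4139 -0.1027  0.078 ]
boxB [ 0.3044 -0.0865  0.078 ] [ 0.3042 -0.0891  0.078 ]
strip0 [ 0.423  -0.1053  0.224 ] [ 0.4229 -0.1068  0.224 ]
strip1 [ 0.6112 -0.1296  0.224 ] [ 0.613  -0.1306  0.224 ]
baseFL [ 0.2972 -0.1035  0.    ] [ 0.2987 -0.1034  0.    ]
baseFR [ 0.7115 -0.1613  0.006 ] [ 0.7107 -0.1602  0.006 ]
gauge [ 0.5205 -0.0687  1.4333] 82.11928858787769 res mm [ 0.  -4.3 -0.   3.6  0.7 -2.1  2.2  1.4]
boxL [0.0445 0.2143] 0.078
boxT [0.0431 0.1024] 0.078
boxR [-0.0508  0.1006] 0.078
boxB [-0.0486  0.2116] 0.078
strip0 [-0.0504  0.0915] 0.224
strip1 [-0.0483 -0.0991] 0.224
ball [-0.0338 -0.1743] 0.1068
baseFL [-0.065   0.2157] 0.0
baseFR [-0.065  -0.2014] 0.006
gripTop [-0.0304 -0.063 ] 0.0899
```

```bash
cat >> h.py <<'E'
YAW=np.radians(82.12);O=np.array([.5205,-.0687,0])
G=np.array([[np.cos(YAW),-np.sin(YAW),0],[np.sin(YAW),np.cos(YAW),0],[0,0,1]])
def l2w(p):return G@np.array(p,float)+O
def w2l(p):return G.T@(np.array(p)-O)
def tool(tilt):
    # columns x,y,z in world; tool y=-gauge y
    a=np.radians(tilt);y=-G[:,1];z=G@np.array([np.sin(a),0,-np.cos(a)]);return np.c_[np.cross(y,z),y,z]
def delta(p0,R0,p1,R1,show=True):
    sh=R0.T@(np.array(p1)-p0);rv=R.from_matrix(R0.T@R1).as_rotvec()
    if show:print("shift",sh.round(4),"turn",rv.round(4),"deg",np.degrees(np.linalg.norm(rv)).round(1))
    return sh,rv
def pose(s):return np.array(s["ee_pos"]),R.from_quat(s["eef_rot"]).as_matrix()
E
python3 - <<'E'
from h import *
p,r=pose(s0)
g=l2w([-.027,-.063,.088]);print("grip",g)
Rt=tool(42)
w2=g-Rt[:,2]*.30;print(w2, w2l(w2))
sh,rv=delta(p,r,w2,Rt)
Rm=r@R.from_rotvec(rv/2).as_matrix()
delta(p,r,[.42,.15,.48],Rm)
delta(np.array([.42,.15,.48]),Rm,w2+[0,-.03,.06],Rt)
E
```

```text
grip [ 0.57920345 -0.10408227  0.088     ]
[ 0.55168235 -0.30292595  0.31094345] [-0.22773918 -0.063       0.31094345]
shift [-0.6255 -0.6941 -0.0184] turn [-0.4823  0.6232  1.2532] deg 84.8
shift [-0.3309 -0.326  -0.188 ] turn [-0.2411  0.3116  0.6266] deg 42.4
shift [-0.4854 -0.1388 -0.0872] turn [-0.2411  0.3116  0.6266] deg 42.4
```

>>> arm_command --commands '[[100,[-0.01,-0.01,-0.04],[-0.024,0.031,0.062]],[100,[-0.03,-0.03,-0.07],[-0.048,0.062,0.124]],[100,[-0.06,-0.06,-0.1],[-0.072,0.093,0.186]],[100,[-0.09,-0.09,-0.12],[-0.096,0.124,0.248]],[100,[-0.12,-0.12,-0.14],[-0.12,0.155,0.31]],[100,[-0.15,-0.15,-0.16],[-0.144,0.186,0.372]],[100,[-0.18,-0.18,-0.17],[-0.168,0.217,0.434]],[100,[-0.21,-0.21,-0.18],[-0.192,0.248,0.496]],[100,[-0.24,-0.24,-0.19],[-0.216,0.279,0.558]],[100,[-0.27,-0.27,-0.19],[-0.24,0.31,0.62]]]'

```text
time: 0.98
ee_pos: [0.3733, 0.2521, 0.4804]
eef_rot: [0.48, 0.856, 0.146, -0.126]
ft_force: [1.5, 0.7, -0.7]
width: 0.0874
```

```bash
python3 - <<'E'
from h import *
from bench import *
s=read_state();p,r=pose(s);print(s["time"],p,s["joint_positions"].round(2),s["ft_force"].round(1))
g=l2w([-.027,-.063,.088]);Rt=tool(42)
w2=g-Rt[:,2]*.30
delta(p,r,w2+[0,-.03,.06],Rt)
E
```

```text
0.9833 [0.37332352 0.25213933 0.48044661] [-0.8  -0.18  0.29  1.66 -0.32  1.53  0.02] [ 1.5  0.7 -0.7]
shift [-0.5885 -0.1515 -0.1296] turn [-0.2399  0.3084  0.6313] deg 42.5
```

>>> arm_command --commands '[[100,[-0.037,-0.009,-0.01],[-0.024,0.031,0.063]],[100,[-0.074,-0.019,-0.02],[-0.048,0.062,0.126]],[100,[-0.11,-0.028,-0.028],[-0.072,0.093,0.19]],[100,[-0.148,-0.038,-0.035],[-0.096,0.123,0.252]],[100,[-0.185,-0.047,-0.042],[-0.12,0.154,0.316]],[100,[-0.222,-0.057,-0.05],[-0.144,0.185,0.379]],[100,[-0.259,-0.066,-0.057],[-0.168,0.216,0.442]],[100,[-0.296,-0.076,-0.065],[-0.192,0.247,0.505]],[100,[-0.333,-0.085,-0.073],[-0.216,0.278,0.568]],[100,[-0.37,-0.095,-0.081],[-0.24,0.308,0.631]]]'

```text
time: 1.82
ee_pos: [0.4865, -0.1149, 0.4112]
eef_rot: [0.704, 0.614, 0.27, -0.234]
ft_force: [1.4, 0.1, -0.4]
width: 0.0869
```

```bash
python3 - <<'E'
from h import *
from bench import *
s=read_state();p,r=pose(s);print(s["time"],p,s["joint_positions"].round(2),s["ft_force"].round(1))
g=l2w([-.027,-.063,.088]);Rt=tool(42)
w2=g-Rt[:,2]*.30
delta(p,r,w2,Rt)
E
```

```text
1.8167 [ 0.48645749 -0.11491532  0.41120439] [-0.35  0.19  0.98  1.63 -0.8   1.77  0.5 ] [ 1.4  0.1 -0.4]
shift [-0.1991  0.0901 -0.0437] turn [0.0006 0.0019 0.0016] deg 0.1
```

>>> arm_command --commands '[[100,[-0.025,0.011,-0.005],[0,0,0]],[100,[-0.05,0.022,-0.011],[0,0,0]],[100,[-0.075,0.034,-0.016],[0,0,0]],[100,[-0.1,0.045,-0.022],[0,0,0]],[100,[-0.125,0.056,-0.027],[0,0,0]],[100,[-0.15,0.068,-0.033],[0,0,0]],[100,[-0.175,0.079,-0.038],[0,0,0]],[100,[-0.2,0.09,-0.044],[0,0,0]],[100,[-0.2,0.09,-0.044],[0,0,0]],[100,[-0.2,0.09,-0.044],[0,0,0]]]'

```text
time: 2.65
ee_pos: [0.5513, -0.3033, 0.3087]
eef_rot: [0.704, 0.614, 0.268, -0.235]
ft_force: [-0.2, 0.0, 0.3]
width: 0.087
```

```bash
python3 - <<'E'
from h import *
from bench import *
s=read_state();c=camera("wrist");pickle.dump((s,c),open("w1.pkl","wb"));p,r=pose(s);print(s["time"],p,s["joint_positions"].round(2),s["ft_force"].round(1))
cv2.imwrite("pics/w1.png",c["pixels"][:,:,::-1])
for nm,lo,hi in(("orange",(6,150,120),(16,255,255)),("yellow",(20,150,150),(30,255,255)),("red",(0,140,60),(5,255,255)),("blue",(100,120,50),(125,255,255))):
        print(nm,blobs(c,lo,hi,60)[0])
E
```

```text
2.65 [ 0.55126977 -0.30329412  0.30868486] [ 0.16  0.72  0.89  1.28 -1.02  1.95  0.83] [-0.2  0.   0.3]
orange [([331, 156, 20, 18, 165], [340.5, 166.5])]
yellow [([366, 0, 138, 230, 3293], [440.8, 124.3]), ([387, 0, 125, 220, 2812], [460.4, 112.6]), ([89, 103, 207, 16, 2510], [192.5, 110.0]), ([403, 242, 21, 47, 313], [416.3, 263.4]), ([231, 296, 265, 23, 3077], [370.0, 308.9])]
red [([143, 7, 44, 28, 242], [164.7, 20.0]), ([152, 14, 43, 22, 229], [176.6, 27.9]), ([248, 158, 14, 19, 231], [254.2, 167.4])]
blue [([63, 130, 99, 73, 5880], [113.1, 167.1])]
```

View pics/w1.png

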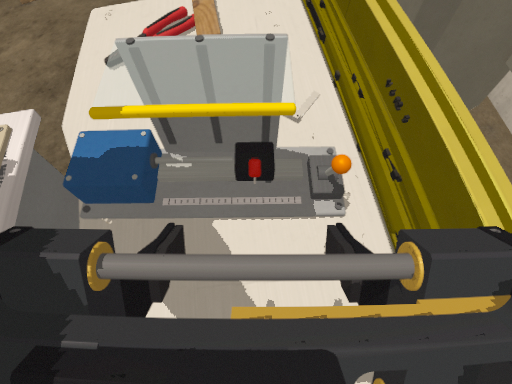

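The wrist view from the open side shows the red grip at (254,167), the black block around it, the orange ball at (341,165), the yellow strip from (90,112) to (296,108) and the box at (113,167).

```bash
python3 - <<'E'
from h import *
s,c=pickle.load(open("w1.pkl","rb"))
x,y,w,h=215,125,150,110
cv2.imwrite("pics/w1z.png",cv2.resize(c["pixels"][y:y+h,x:x+w,::-1],None,fx=5,fy=5,interpolation=cv2.INTER_CUBIC))
p,r=pose(s);T=np.eye(4);T[:3,:3]=r;T[:3,3]=p
W=lambda uv:ray(c,uv,T)
for nm,uv,a,b in(("ball",(340.5,164.5),(705,263),(577,194)),("s0",(90,112),(255,287),(280,210)),("s1",(296,108.5),(609,202),(528,100))):
    q,e=tri([W(uv),S(a),D(b)]);print(nm,q.round(4),w2l(q).round(4),np.round(e,4))
for z in(.08,.088,.1,.106):print(z,w2l(onz(W((254.2,167.4)),z)).round(4), w2l(onz(ray(d0["scene"],(284.5,233.3)),z)).round(4),w2l(onz(ray(d0["side"],(290.9,233)),z)).round(4))
print("base",[ (uv,w2l(onz(W(uv),.0)).round(4)) for uv in((81,217),(345,215))])
q,e=tri([W((254.2,167.4)),ray(d0["scene"],(284.5,233.3)),ray(d0["side"],(290.9,233))]);print(w2l(q),e)
E
```

```text
ball [ 0.6889 -0.1261  0.1064] [-0.0337 -0.1747  0.1064] [0.0005 0.001  0.0005]
s0 [ 0.4226 -0.1065  0.2251] [-0.0509  0.0917  0.2251] [0.0005 0.0005 0.001 ]
s1 [ 0.6124 -0.1302  0.2245] [-0.0483 -0.0995  0.2245] [0.0012 0.0014 0.0007]
0.08 [-0.0231 -0.0616  0.08  ] [-0.0231 -0.0627  0.08  ] [-0.0225 -0.0588  0.08  ]
0.088 [-0.0279 -0.0617  0.088 ] [-0.0274 -0.061   0.088 ] [-0.0294 -0.0526  0.088 ]
0.1 [-0.0353 -0.0617  0.1   ] [-0.0339 -0.0586  0.1   ] [-0.0399 -0.0433  0.1   ]
0.106 [-0.0389 -0.0618  0.106 ] [-0.0371 -0.0573  0.106 ] [-0.0451 -0.0387  0.106 ]
base [((81, 217), array([-0.0676,  0.221 ,  0.    ])), ((345, 215), array([-0.0625, -0.2071,  0.    ]))]
[-0.02039745 -0.06218428  0.07625595] [np.float64(0.0006351831747883901), np.float64(0.0014574977675580229), np.float64(0.0012281431090099216)]
```

View pics/w1z.png

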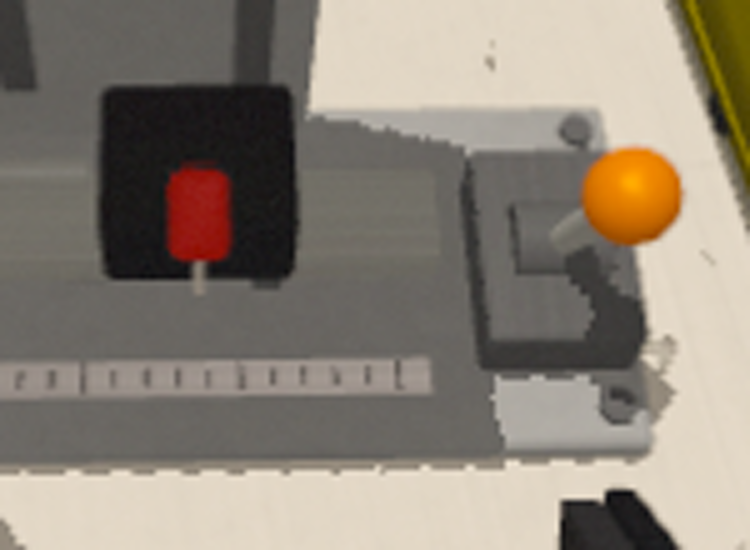

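```bash
sed -i 's/radians(82.12)/radians(82.75)/' h.py; python3 - <<'E'
from h import *
s,c=pickle.load(open("w1.pkl","rb"))
p,r=pose(s);T=np.eye(4);T[:3,:3]=r;T[:3,3]=p
W=lambda uv:ray(c,uv,T)
print("view",(G.T@W((254.2,167))[1]).round(3))
print("front->gx",w2l(onz(W((254.2,177.3)),.099))+[.0224,0,0])
print("rear ->gx",w2l(onz(W((254.2,158)),.113))+[.0028,0,0])
print("blockfront top z.063 x",w2l(onz(W((254.2,125+277/5)),.063)), "rear",w2l(onz(W((254.2,125+87/5)),.063)))
for nm,uv in (("s0",(90,112)),("s1",(296,108.5))):print(w2l(onz(W(uv),.2245)))
a,_=tri([W((340.5,164.5)),S((705,263)),D((577,194))]);print("ball",a,w2l(a))
g=l2w([-.025,-.062,.088])
delta(p,r,g-tool(42)[:,2]*.12,tool(42))
delta(p,r,g-tool(42)[:,2]*.051,tool(42))
E
```

```text
view [ 0.522 -0.002 -0.853]
front->gx [-0.02798884 -0.06121697  0.099     ]
rear ->gx [-0.02689854 -0.06141441  0.113     ]
blockfront top z.063 x [-0.03516496 -0.06126014  0.063     ] rear [ 0.03173337 -0.06179837  0.063     ]
[-0.0486867  0.0933039  0.2245   ]
[-0.04875757 -0.10004913  0.2245    ]
ball [ 0.68893055 -0.1260513   0.10637737] [-0.03563701 -0.17432161  0.10637737]
shift [0.0045 0.0011 0.1804] turn [ 0.0043  0.0037 -0.009 ] deg 0.6
shift [0.0048 0.0008 0.2494] turn [ 0.0043  0.0037 -0.009 ] deg 0.6
```

>>> arm_command --commands '[[60,[0.001,0.0,0.025],[0.004,0.004,-0.009]],[60,[0.002,0.001,0.05],[0.004,0.004,-0.009]],[60,[0.003,0.001,0.075],[0.004,0.004,-0.009]],[60,[0.003,0.001,0.1],[0.004,0.004,-0.009]],[60,[0.003,0.001,0.125],[0.004,0.004,-0.009]],[60,[0.003,0.001,0.15],[0.004,0.004,-0.009]],[60,[0.003,0.001,0.17],[0.004,0.004,-0.009]],[60,[0.003,0.001,0.19],[0.004,0.004,-0.009]],[60,[0.003,0.001,0.2],[0.004,0.004,-0.009]],[60,[0.003,0.001,0.2],[0.004,0.004,-0.009]]]'

```text
time: 3.53
ee_pos: [0.5709, -0.1651, 0.1629]
eef_rot: [0.698, 0.619, 0.27, -0.237]
ft_force: [0.0, -0.1, -0.0]
width: 0.0525
```

```bash
python3 - <<'E'
from h import *
from bench import *
s=read_state();c=camera("wrist");pickle.dump((s,c),open("w2.pkl","wb"));p,r=pose(s);print(s["time"],p,s["joint_positions"].round(2),s["ft_force"].round(1))
cv2.imwrite("pics/w2.png",c["pixels"][:,:,::-1])
cv2.imwrite("pics/side2.png",cv2.resize(camera("side")["pixels"][130:330,150:400,::-1],None,fx=3,fy=3))
g=l2w([-.027,-.062,.088])
print("grip in tool",r.T@(g-p))
delta(p,r,g-tool(42)[:,2]*.051,tool(42))
E
```

```text
3.5333 [ 0.57088487 -0.16511929  0.16287361] [-0.09  0.72  0.83  1.62 -1.08  1.63  0.9 ] [ 0.  -0.1 -0. ]
grip in tool [-4.01447896e-03 -1.23855640e-05  9.73138977e-02]
shift [-0.0039 -0.0001  0.0463] turn [-0.0016 -0.0021  0.0052] deg 0.3
```

View pics/w2.png

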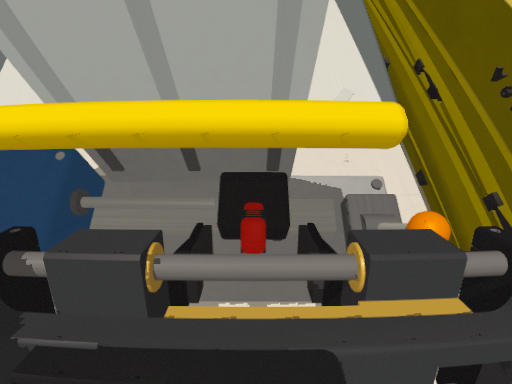

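View pics/side2.png

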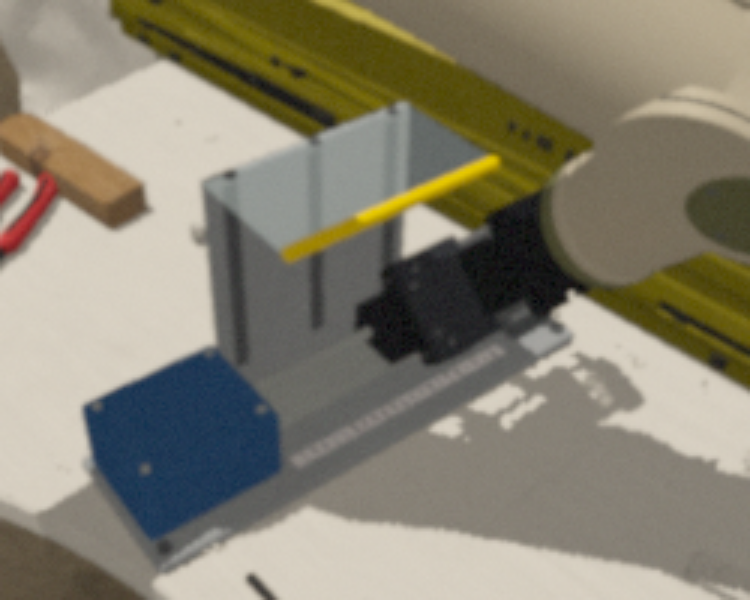

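The fingers stand either side of the red grip at (254,235), well clear of the yellow strip above it. I'll go in and close.

>>> arm_command --commands '[[60,[-0.002,0,0.01],[0,0,0]],[60,[-0.004,0,0.02],[0,0,0]],[60,[-0.004,0,0.03],[0,0,0]],[60,[-0.004,0,0.038],[0,0,0]],[60,[-0.004,0,0.045],[0,0,0]],[60,[-0.004,0,0.045],[0,0,0]],[20,[-0.004,0,0.045],[0,0,0]],[0,[-0.004,0,0.045],[0,0,0]],[0,[-0.004,0,0.045],[0,0,0]],[0,[-0.004,0,0.045],[0,0,0]]]' --squeeze 25

```text
time: 4.47
ee_pos: [0.5743, -0.1416, 0.1275]
eef_rot: [0.7, 0.618, 0.27, -0.236]
ft_force: [1.1, -0.2, 0.2]
width: 0.0334
```

```bash
cat > st.py <<'E'
from h import *
from bench import *
s=read_state();p,r=pose(s);print(s["time"].__round__(2) if 0 else s["time"],"w",s["width"],"local TCP",w2l(p).round(4),"F local",(G.T@s["ft_force"]).round(2),"Ftool",(r.T@s["ft_force"]).round(2),"tq",s["torque"].round(2),s["joint_positions"].round(2))
E
python3 st.py
```

```text
4.4667 w 0.03335366884579776 local TCP [-0.0656 -0.0626  0.1275] F local [-0.06 -1.14  0.2 ] Ftool [ 0.09  1.14 -0.19] tq [-0.9   0.18 -0.  ] [-0.12  0.74  0.81  1.67 -1.12  1.57  0.93]
```

>>> arm_command --commands '[[0,[0,0,0],[0,0,0]],[0,[0,0,0],[0,0,0]],[0,[0,0,0],[0,0,0]],[0,[0,0,0],[0,0,0]],[0,[0,0,0],[0,0,0]],[0,[0,0,0],[0,0,0]],[0,[0,0,0],[0,0,0]],[0,[0,0,0],[0,0,0]],[0,[0,0,0],[0,0,0]],[0,[0,0,0],[0,0,0]]]'

```text
time: 5.3
ee_pos: [0.5742, -0.1413, 0.1273]
eef_rot: [0.7, 0.618, 0.27, -0.236]
ft_force: [-4.3, -2.0, 4.4]
width: 0.0158
```

```bash
python3 st.py; python3 - <<'E'
from h import *
from bench import *
c=camera("wrist");cv2.imwrite("pics/w3.png",c["pixels"][:,:,::-1])
E
```

```text
5.3 w 0.01577712193810908 local TCP [-0.0652 -0.0624  0.1273] F local [-2.52  4.06  4.4 ] Ftool [ 1.09 -4.05 -4.96] tq [-0.49  1.02  0.68] [-0.12  0.74  0.81  1.67 -1.12  1.57  0.93]
```

View pics/w3.png

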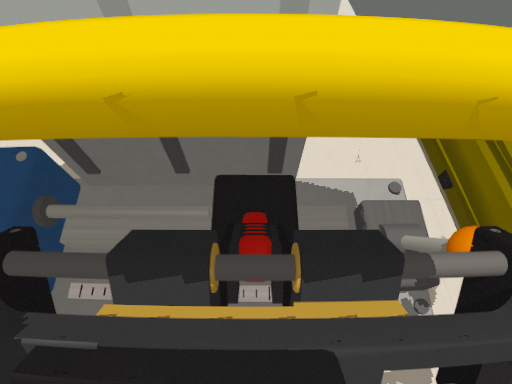

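>>> arm_command --commands '[[0,[0,-0.002,0],[0,0,0]],[0,[0,-0.004,0],[0,0,0]],[0,[0,-0.006,0],[0,0,0]],[0,[0,-0.008,0],[0,0,0]],[0,[0,-0.01,0],[0,0,0]],[0,[0,-0.012,0],[0,0,0]],[0,[0,-0.014,0],[0,0,0]],[0,[0,-0.016,0],[0,0,0]],[0,[0,-0.018,0],[0,0,0]],[0,[0,-0.02,0],[0,0,0]]]'

```text
time: 6.18
ee_pos: [0.5547, -0.1389, 0.1273]
eef_rot: [0.7, 0.618, 0.27, -0.235]
ft_force: [4.6, -2.5, 2.0]
width: 0.0157
```

```bash
python3 st.py
```

```text
6.1833 w 0.015684640405819537 local TCP [-0.0653 -0.0427  0.1273] F local [-1.88 -4.87  1.97] Ftool [-0.1   4.88 -2.71] tq [-1.1  -0.29 -0.49] [-0.13  0.71  0.82  1.72 -1.1   1.55  0.95]
```

>>> arm_command --commands '[[0,[0,-0.001,0],[0,0,0]],[0,[0,-0.002,0],[0,0,0]],[0,[0,-0.003,0],[0,0,0]],[0,[0,-0.004,0],[0,0,0]],[0,[0,-0.005,0],[0,0,0]],[0,[0,-0.006,0],[0,0,0]],[0,[0,-0.007,0],[0,0,0]],[0,[0,-0.008,0],[0,0,0]],[0,[0,-0.009,0],[0,0,0]],[0,[0,-0.01,0],[0,0,0]]]'

```text
time: 7.02
ee_pos: [0.5448, -0.1377, 0.1273]
eef_rot: [0.7, 0.618, 0.27, -0.235]
ft_force: [3.6, -3.4, 1.1]
width: 0.0158
```

```bash
python3 st.py
```

```text
7.0167 w 0.015793584298249893 local TCP [-0.0653 -0.0328  0.1273] F local [-2.95 -3.99  1.13] Ftool [-1.45  3.99 -2.8 ] tq [-1.08 -0.29 -0.51] [-0.14  0.7   0.82  1.74 -1.09  1.55  0.96]
```

>>> arm_command --commands '[[0,[0,-0.001,0],[0,0,0]],[0,[0,-0.002,0],[0,0,0]],[0,[0,-0.003,0],[0,0,0]],[0,[0,-0.004,0],[0,0,0]],[0,[0,-0.005,0],[0,0,0]],[0,[0,-0.006,0],[0,0,0]],[0,[0,-0.006,0],[0,0,0]],[0,[0,-0.006,0],[0,0,0]],[0,[0,-0.006,0],[0,0,0]],[0,[0,-0.006,0],[0,0,0]]]'

```text
time: 7.85
ee_pos: [0.5387, -0.1369, 0.1273]
eef_rot: [0.7, 0.618, 0.27, -0.236]
ft_force: [2.6, -4.4, 3.8]
width: 0.0157
```

```bash
python3 st.py
```

```text
7.85 w 0.015747267050241712 local TCP [-0.0654 -0.0266  0.1273] F local [-4.08 -3.11  3.83] Ftool [-0.48  3.12 -5.57] tq [-0.92 -0.18 -0.38] [-0.14  0.69  0.83  1.76 -1.09  1.55  0.97]
```

>>> arm_command --commands '[[0,[0,-0.001,0],[0,0,0]],[0,[0,-0.002,0],[0,0,0]],[0,[0,-0.003,0],[0,0,0]],[0,[0,-0.004,0],[0,0,0]],[0,[0,-0.005,0],[0,0,0]],[0,[0,-0.006,0],[0,0,0]],[0,[0,-0.007,0],[0,0,0]],[0,[0,-0.007,0],[0,0,0]],[0,[0,-0.007,0],[0,0,0]],[0,[0,-0.007,0],[0,0,0]]]'

```text
time: 8.68
ee_pos: [0.5317, -0.1361, 0.1273]
eef_rot: [0.7, 0.618, 0.27, -0.236]
ft_force: [2.0, -5.6, 3.3]
width: 0.0158
```

>>> arm_command --commands '[[0,[0,-0.001,0],[0,0,0]],[0,[0,-0.002,0],[0,0,0]],[0,[0,-0.003,0],[0,0,0]],[0,[0,-0.004,0],[0,0,0]],[0,[0,-0.005,0],[0,0,0]],[0,[0,-0.006,0],[0,0,0]],[0,[0,-0.007,0],[0,0,0]],[0,[0,-0.007,0],[0,0,0]],[0,[0,-0.007,0],[0,0,0]],[0,[0,-0.007,0],[0,0,0]]]'

```text
time: 9.52
ee_pos: [0.5248, -0.1352, 0.1273]
eef_rot: [0.7, 0.618, 0.27, -0.236]
ft_force: [2.6, -3.7, 5.1]
width: 0.0156
```

```bash
python3 st.py
```

```text
9.5167 w 0.015642979606865004 local TCP [-0.0654 -0.0127  0.1273] F local [-3.34 -3.08  5.1 ] Ftool [ 0.92  3.1  -6.02] tq [-0.93 -0.23 -0.42] [-0.15  0.67  0.84  1.79 -1.08  1.54  0.98]
```

Travel so far is 50 mm with no spring force felt yet.

>>> arm_command --commands '[[0,[0,-0.001,0],[0,0,0]],[0,[0,-0.002,0],[0,0,0]],[0,[0,-0.003,0],[0,0,0]],[0,[0,-0.004,0],[0,0,0]],[0,[0,-0.005,0],[0,0,0]],[0,[0,-0.006,0],[0,0,0]],[0,[0,-0.006,0],[0,0,0]],[0,[0,-0.006,0],[0,0,0]],[0,[0,-0.006,0],[0,0,0]],[0,[0,-0.006,0],[0,0,0]]]'

```text
time: 10.35
ee_pos: [0.5195, -0.1345, 0.1273]
eef_rot: [0.7, 0.618, 0.27, -0.235]
ft_force: [6.9, -4.7, 2.6]
width: 0.0157
```

```bash
python3 st.py
```

```text
10.35 w 0.015703251733145906 local TCP [-0.0654 -0.0073  0.1273] F local [-3.84 -7.44  2.56] Ftool [-1.17  7.45 -4.45] tq [-1.23 -0.76 -0.95] [-0.15  0.66  0.84  1.81 -1.07  1.53  0.99]
```

Force jumped from about 3.1 to 7.4 N over 5.4 mm, so the rod has very likely met the stop. I'll confirm with one more millimetre.

>>> arm_command --commands '[[0,[0,0,0],[0,0,0]],[0,[0,0,0],[0,0,0]],[0,[0,-0.0005,0],[0,0,0]],[0,[0,-0.001,0],[0,0,0]],[0,[0,-0.001,0],[0,0,0]],[0,[0,-0.001,0],[0,0,0]],[0,[0,-0.001,0],[0,0,0]],[0,[0,-0.001,0],[0,0,0]],[0,[0,-0.001,0],[0,0,0]],[0,[0,-0.001,0],[0,0,0]]]'

```text
time: 11.18
ee_pos: [0.5188, -0.1344, 0.1273]
eef_rot: [0.7, 0.618, 0.27, -0.235]
ft_force: [8.4, -4.1, 1.8]
width: 0.0157
```

```bash
python3 st.py
```

```text
11.1833 w 0.015716061013474888 local TCP [-0.0654 -0.0066  0.1273] F local [-3.05 -8.86  1.84] Ftool [-1.07  8.86 -3.38] tq [-1.31 -0.94 -1.16] [-0.15  0.66  0.84  1.81 -1.07  1.53  0.99]
```

>>> arm_command --commands '[[50,[0,0,0],[0,0,0]],[50,[0,0,0],[0,0,0]],[50,[0,0,0],[0,0,0]],[50,[0,0,0],[0,0,0]],[50,[0,0,0],[0,0,0]],[50,[0,0,0],[0,0,0]],[50,[0,0,0],[0,0,0]],[50,[0,0,0],[0,0,0]],[50,[0,0,0],[0,0,0]],[50,[0,0,0],[0,0,0]]]'

```text
time: 12.02
ee_pos: [0.5177, -0.1341, 0.127]
eef_rot: [0.7, 0.618, 0.27, -0.236]
ft_force: [-0.1, 0.3, 0.1]
width: 0.0439
```

```bash
python3 st.py; python3 - <<'E'
from h import *
from bench import *
c=camera("wrist");cv2.imwrite("pics/w4.png",c["pixels"][:,:,::-1])
E
```

```text
12.0167 w 0.04385453388891663 local TCP [-0.0652 -0.0055  0.127 ] F local [0.33 0.11 0.1 ] Ftool [ 0.31 -0.11  0.14] tq [-0.85  0.16  0.01] [-0.15  0.66  0.84  1.81 -1.07  1.53  0.99]
```

View pics/w4.png

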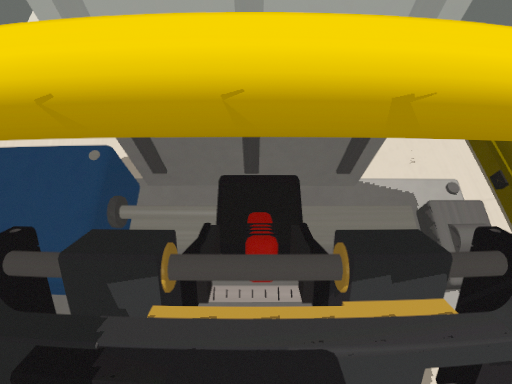

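The grip at (260,243) stands free between the open fingers. Compared with before, the head has settled back by about 2 mm, so the spring should still hold roughly 4 N. Now I'll retreat along the tool axis.

>>> arm_command --commands '[[50,[0,0,-0.01],[0,0,0]],[50,[0,0,-0.02],[0,0,0]],[50,[0,0,-0.035],[0,0,0]],[50,[0,0,-0.055],[0,0,0]],[50,[0,0,-0.08],[0,0,0]],[0,[0,0,-0.105],[0,0,0]],[0,[0,0,-0.13],[0,0,0]],[0,[0,0,-0.155],[0,0,0]],[0,[0,0,-0.18],[0,0,0]],[0,[0,0,-0.2],[0,0,0]]]'

```text
time: 12.9
ee_pos: [0.4996, -0.2694, 0.2783]
eef_rot: [0.7, 0.618, 0.27, -0.235]
ft_force: [0.2, -0.3, 0.4]
width: 0.0182
```

```bash
python3 st.py; python3 - <<'E'
from h import *
from bench import *
s=read_state();c=camera("wrist");pickle.dump((s,c),open("w5.pkl","wb"))
cv2.imwrite("pics/w5.png",c["pixels"][:,:,::-1])
p,r=pose(s);T=np.eye(4);T[:3,:3]=r;T[:3,3]=p
for nm,lo,hi in(("orange",(6,150,120),(16,255,255)),("red",(0,140,60),(5,255,255))):
        print(nm,blobs(c,lo,hi,60)[0])
E
```

```text
12.9 w 0.018215023562297088 local TCP [-0.2017 -0.0046  0.2783] F local [-0.29 -0.24  0.45] Ftool [ 0.08  0.24 -0.52] tq [-0.85  0.11 -0.03] [ 0.06  0.62  0.93  1.51 -0.95  1.86  0.93]
orange [([386, 162, 24, 20, 223], [396.1, 174.2])]
red [([164, 0, 45, 24, 223], [188.5, 11.5]), ([192, 8, 26, 15, 127], [208.1, 17.1]), ([251, 162, 14, 23, 294], [257.5, 173.6])]
```

View pics/w5.png

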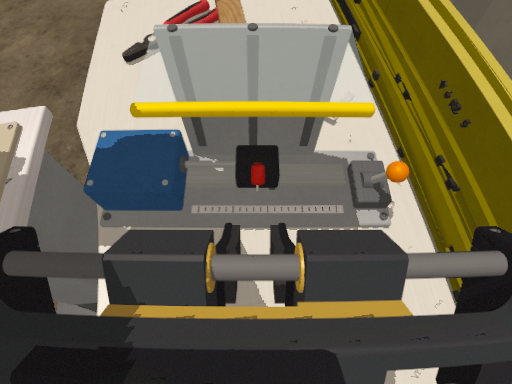

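The head has moved toward the box (red at (258,174)) and the ball at (396,173) is still on the open side. Next I'll work out the head's travel, the beam position and the hover pose.

```bash
python3 - <<'E'
from h import *
s,c=pickle.load(open("w5.pkl","rb"));p,r=pose(s);T=np.eye(4);T[:3,:3]=r;T[:3,3]=p
W=lambda uv:ray(c,uv,T)
print("grip now",w2l(onz(W((257.5,173.6)),.092)),"before -.0617")
for uv in((410,175),(418,200),(400,145)):print("beam foot",onz(W(uv),0).round(3),"local",w2l(onz(W(uv),0)).round(3))
a,e=tri([W((397,173.3)),S((705,263)),D((577,194))]);print("ball",w2l(a),e)
# hover: vertical, rotated +90 about tool z => tool x=-gauge y, tool y = -gauge x
z=np.array([0,0,-1.])
for sg in(1,-1):
    x=-sg*G[:,1];Rh=np.c_[x,np.cross(z,x),z]
    print("sg",sg,"tool y local",G.T@Rh[:,1]);delta(p,r,l2w([-.2,-.175,.33]),Rh)
E
```

```text
grip now [-0.03070917 -0.00945445  0.092     ] before -.0617
beam foot [ 0.781 -0.079  0.   ] local [ 0.022 -0.259  0.   ]
beam foot [ 0.777 -0.124  0.   ] local [-0.023 -0.262  0.   ]
beam foot [ 0.785 -0.02   0.   ] local [ 0.082 -0.256  0.   ]
ball [-0.03659474 -0.17407925  0.10717119] [np.float64(0.0015024873934928213), np.float64(0.0014982776224276978), np.float64(0.000287605299217914)]
sg 1 tool y local [-1.0000000e+00 -1.0308614e-17  0.0000000e+00]
shift [ 0.0354  0.1706 -0.0367] turn [-0.5688 -0.5754  1.4952] deg 97.4
sg -1 tool y local [1.0000000e+00 1.0308614e-17 0.0000000e+00]
shift [ 0.0354  0.1706 -0.0367] turn [ 0.5752 -0.5687 -1.4929] deg 97.3
```

>>> arm_command --commands '[[0,[0.003,0.012,-0.003],[0.04,-0.04,-0.105]],[0,[0.005,0.025,-0.005],[0.08,-0.08,-0.21]],[0,[0.008,0.037,-0.008],[0.12,-0.12,-0.315]],[0,[0.01,0.05,-0.01],[0.16,-0.16,-0.42]],[0,[0.013,0.062,-0.013],[0.2,-0.2,-0.525]],[0,[0.015,0.075,-0.015],[0.24,-0.24,-0.63]],[0,[0.018,0.087,-0.018],[0.28,-0.28,-0.735]],[0,[0.02,0.1,-0.02],[0.32,-0.32,-0.84]],[0,[0.023,0.112,-0.023],[0.36,-0.36,-0.945]],[0,[0.025,0.125,-0.025],[0.4,-0.4,-1.05]]]'

```text
time: 13.78
ee_pos: [0.6249, -0.2818, 0.3129]
eef_rot: [0.278, 0.953, 0.09, -0.076]
ft_force: [-0.2, -0.3, 0.1]
width: 0.0008
```

```bash
python3 st.py; python3 - <<'E'
from h import *
from bench import *
p,r=pose(read_state());z=np.array([0,0,-1.]);x=G[:,1];Rh=np.c_[x,np.cross(z,x),z]
delta(p,r,l2w([-.2,-.183,.33]),Rh)
E
```

```text
13.7833 w 0.0007534140920561527 local TCP [-0.1982 -0.1304  0.3129] F local [-0.33  0.11  0.1 ] Ftool [-0.01 -0.33 -0.15] tq [-0.3  -0.13 -0.03] [-0.03  0.69  0.82  1.12 -0.59  1.73  1.69]
shift [-0.0443  0.0235 -0.0234] turn [ 0.1719 -0.165  -0.4388] deg 28.6
```

>>> arm_command --commands '[[0,[-0.009,0.005,-0.005],[0.034,-0.033,-0.088]],[0,[-0.018,0.009,-0.009],[0.069,-0.066,-0.176]],[0,[-0.027,0.014,-0.014],[0.103,-0.099,-0.263]],[0,[-0.036,0.019,-0.019],[0.138,-0.132,-0.351]],[0,[-0.044,0.023,-0.023],[0.172,-0.165,-0.439]],[0,[-0.044,0.023,-0.023],[0.172,-0.165,-0.439]],[0,[-0.044,0.023,-0.023],[0.172,-0.165,-0.439]],[0,[-0.044,0.023,-0.023],[0.172,-0.165,-0.439]],[0,[-0.044,0.023,-0.023],[0.172,-0.165,-0.439]],[0,[-0.044,0.023,-0.023],[0.172,-0.165,-0.439]]]'

```text
time: 14.62
ee_pos: [0.6754, -0.2901, 0.3278]
eef_rot: [0.066, 0.998, 0.002, -0.002]
ft_force: [0.2, 0.0, 0.3]
width: 0.0002
```

```bash
python3 st.py; python3 - <<'E'
from h import *
from bench import *
s=read_state();c=camera("wrist");d=camera("side");pickle.dump((s,c,d),open("w6.pkl","wb"))
cv2.imwrite("pics/w6.png",c["pixels"][:,:,::-1]);cv2.imwrite("pics/side6.png",d["pixels"][:,:,::-1])
p,r=pose(s);z=np.array([0,0,-1.]);x=G[:,1];Rh=np.c_[x,np.cross(z,x),z]
delta(p,r,l2w([-.085,-.183,.168]),Rh)
E
```

```text
14.6167 w 0.00024666148538076544 local TCP [-0.2001 -0.1816  0.3278] F local [ 0.04 -0.17  0.27] Ftool [-0.16  0.04 -0.27] tq [-0.02  0.02  0.06] [-0.08  0.68  0.79  1.07 -0.47  1.56  2.03]
shift [-0.0012  0.1145  0.1602] turn [ 0.0037 -0.0033 -0.0063] deg 0.5
```

View pics/w6.png

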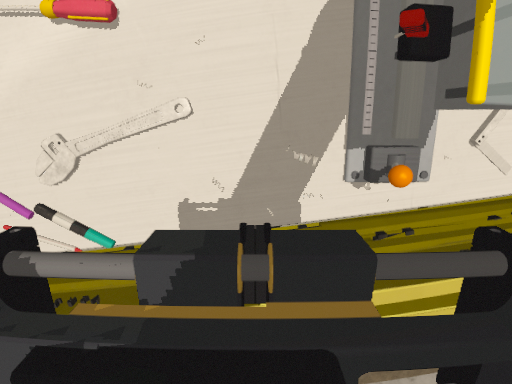

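View pics/side6.png

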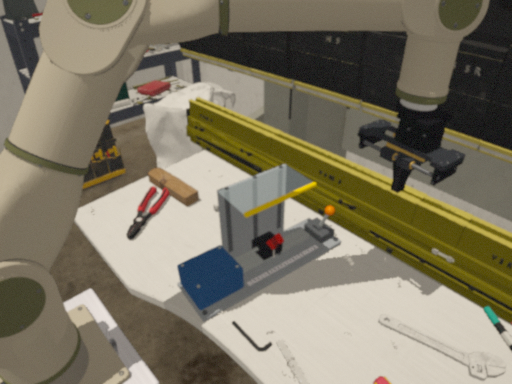

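>>> arm_command --commands '[[0,[0,0.011,0.02],[0.004,-0.003,-0.006]],[0,[0,0.023,0.04],[0.004,-0.003,-0.006]],[0,[-0.001,0.034,0.06],[0.004,-0.003,-0.006]],[0,[-0.001,0.046,0.08],[0.004,-0.003,-0.006]],[0,[-0.001,0.057,0.1],[0.004,-0.003,-0.006]],[0,[-0.001,0.069,0.115],[0.004,-0.003,-0.006]],[0,[-0.001,0.08,0.13],[0.004,-0.003,-0.006]],[0,[-0.001,0.092,0.145],[0.004,-0.003,-0.006]],[0,[-0.001,0.103,0.155],[0.004,-0.003,-0.006]],[0,[-0.001,0.11,0.16],[0.004,-0.003,-0.006]]]'

```text
time: 15.55
ee_pos: [0.6909, -0.1781, 0.1666]
eef_rot: [0.062, 0.998, 0.0, -0.001]
ft_force: [0.1, 0.2, 0.2]
width: 0.0004
```

```bash
python3 st.py; python3 - <<'E'
from h import *
from bench import *
s=read_state();c=camera("wrist");d=camera("side")
cv2.imwrite("pics/w7.png",c["pixels"][:,:,::-1]);cv2.imwrite("pics/side7.png",cv2.resize(d["pixels"][100:300,200:450,::-1],None,fx=3,fy=3))
p,r=pose(s);z=np.array([0,0,-1.]);x=G[:,1];Rh=np.c_[x,np.cross(z,x),z]
delta(p,r,l2w([.012,-.183,.168]),Rh)
E
```

```text
15.55 w 0.0003669264983062841 local TCP [-0.087  -0.1828  0.1666] F local [ 0.24 -0.08  0.17] Ftool [-0.08  0.24 -0.17] tq [0.04 0.01 0.  ] [-0.28  0.72  0.74  1.37 -0.49  1.24  1.94]
shift [-0.0005  0.099  -0.0013] turn [ 0.0002 -0.0013  0.0031] deg 0.2
```

View pics/w7.png

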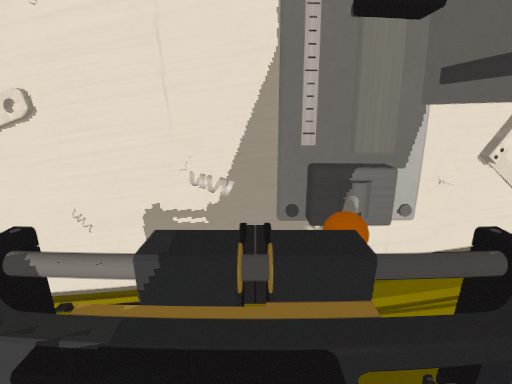

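View pics/side7.png

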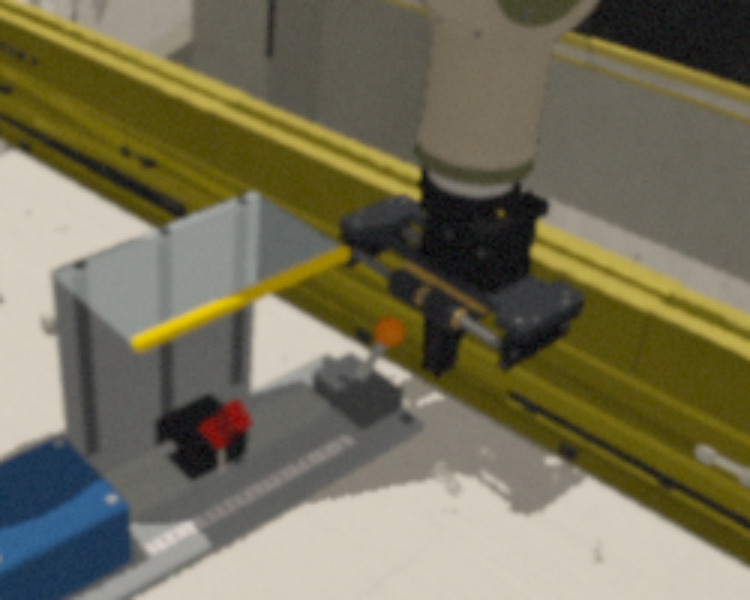

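The fingers stand beside the orange ball on the open side, and the hand is clear of both guard and beam. I'll push in two stages.

>>> arm_command --commands '[[0,[0,0.006,0],[0,0,0]],[0,[0,0.012,0],[0,0,0]],[0,[0,0.018,0],[0,0,0]],[0,[0,0.023,0],[0,0,0]],[0,[0,0.028,0],[0,0,0]],[0,[0,0.033,0],[0,0,0]],[0,[0,0.038,0],[0,0,0]],[0,[0,0.043,0],[0,0,0]],[0,[0,0.048,0],[0,0,0]],[0,[0,0.053,0],[0,0,0]]]'

```text
time: 16.48
ee_pos: [0.6977, -0.1269, 0.1683]
eef_rot: [0.062, 0.998, -0.0, 0.0]
ft_force: [0.1, -0.9, 0.5]
width: 0.0002
```

```bash
python3 st.py; python3 - <<'E'
from h import *
from bench import *
cv2.imwrite("pics/side8.png",cv2.resize(camera("side")["pixels"][100:300,200:450,::-1],None,fx=3,fy=3))
E
```

```text
16.4833 w 0.0001809506176048429 local TCP [-0.0354 -0.1831  0.1683] F local [-0.86 -0.22  0.45] Ftool [-0.22 -0.86 -0.45] tq [-0.25 -0.01 -0.06] [-0.36  0.7   0.74  1.38 -0.48  1.24  1.86]
```

View pics/side8.png

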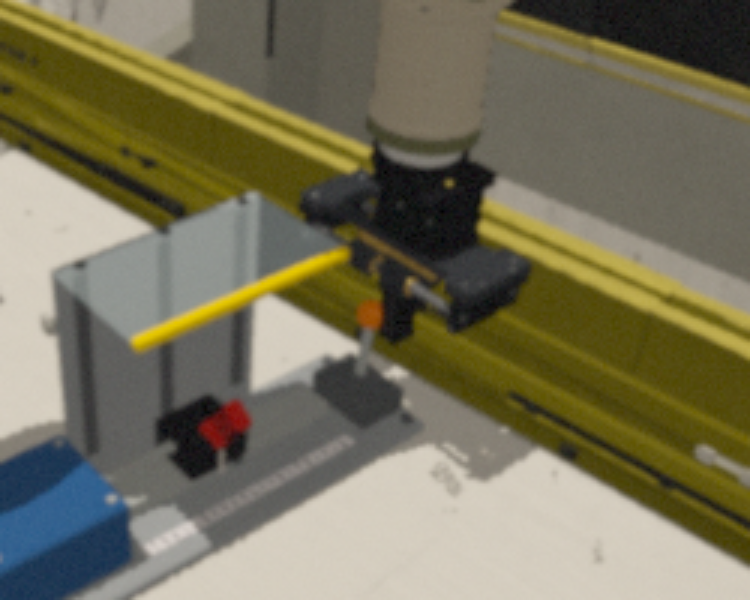

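>>> arm_command --commands '[[0,[0,0.006,0.001],[0,0,0]],[0,[0,0.012,0.002],[0,0,0]],[0,[0,0.018,0.003],[0,0,0]],[0,[0,0.024,0.004],[0,0,0]],[0,[0,0.029,0.005],[0,0,0]],[0,[0,0.034,0.006],[0,0,0]],[0,[0,0.038,0.006],[0,0,0]],[0,[0,0.042,0.006],[0,0,0]],[0,[0,0.045,0.006],[0,0,0]],[0,[0,0.046,0.006],[0,0,0]]]'

```text
time: 17.37
ee_pos: [0.7031, -0.0821, 0.1621]
eef_rot: [0.062, 0.998, -0.001, 0.0]
ft_force: [0.7, -3.9, -1.2]
width: 0.0001
```

```bash
python3 st.py; python3 - <<'E'
from h import *
from bench import *
d=camera("side");s=camera("scene");w=camera("wrist");pickle.dump((d,s,read_state(),w),open("w9.pkl","wb"))
cv2.imwrite("pics/side9.png",cv2.resize(d["pixels"][100:300,200:450,::-1],None,fx=3,fy=3))
cv2.imwrite("pics/w9.png",w["pixels"][:,:,::-1])
E
```

```text
17.3667 w 0.00014885777970905374 local TCP [ 0.0097 -0.1829  0.1621] F local [-3.75 -1.19 -1.23] Ftool [-1.18 -3.75  1.24] tq [-0.74  0.06  0.05] [-0.42  0.71  0.74  1.39 -0.48  1.23  1.8 ]
```

View pics/side9.png

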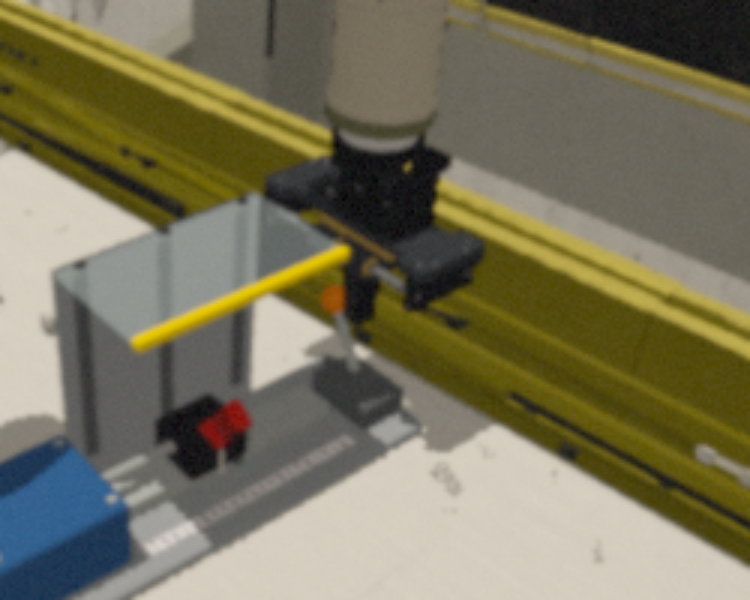

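View pics/w9.png

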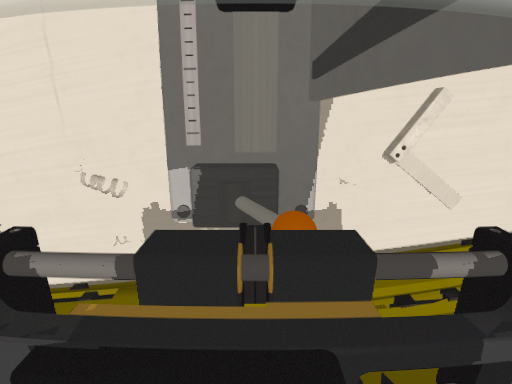

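```bash
python3 - <<'E'
from h import *
d,sc,s,w=pickle.load(open("w9.pkl","rb"))
for n,c in(("side",d),("scene",sc)):
    b=[x for x in blobs(c,(4,130,80),(17,255,255),8)[0] if 290<x[1][0]<360 and 180<x[1][1]<240];print(n,b)
    for x in b:
        # intersect with plane local y=-.175
        o,dd=ray(c,x[1]);ol,dl=G.T@(o-O),G.T@dd;print((ol+dl*(-.1745-ol[1])/dl[1]).round(4))
E
```

```text
side [([307, 195, 8, 10, 62], [311.0, 199.4])]
[ 0.0327 -0.1745  0.1002]
scene []
```

The ball is now at local x of about +33 mm, which puts the lock near 0.93. A little more will take it to the stop.

>>> arm_command --commands '[[0,[0,0.001,0],[0,0,0]],[0,[0,0.002,0],[0,0,0]],[0,[0,0.003,0],[0,0,0]],[0,[0,0.004,0],[0,0,0]],[0,[0,0.004,0],[0,0,0]],[0,[0,0.004,0],[0,0,0]],[0,[0,0.004,0],[0,0,0]],[0,[0,0.004,0],[0,0,0]],[0,[0,0.004,0],[0,0,0]],[0,[0,0.004,0],[0,0,0]]]'

```text
time: 18.35
ee_pos: [0.7031, -0.0816, 0.1622]
eef_rot: [0.064, 0.998, -0.003, 0.0]
ft_force: [-0.4, -11.7, -3.2]
width: 0.0004
```

```bash
python3 st.py
```

```text
18.35 w 0.00036867547478212345 local TCP [ 0.0103 -0.1828  0.1622] F local [-11.67  -1.12  -3.21] Ftool [ -1.13 -11.66   3.27] tq [-2.56  0.09  0.06] [-0.43  0.71  0.74  1.39 -0.48  1.23  1.8 ]
```

The lever is at its end stop: 11.7 N with only 0.6 mm more motion. Now I'll back off and lift away.

>>> arm_command --commands '[[0,[0,-0.01,0],[0,0,0]],[0,[0,-0.025,0],[0,0,0]],[0,[0,-0.045,0],[0,0,0]],[0,[0,-0.065,0],[0,0,0]],[0,[0,-0.085,-0.01],[0,0,0]],[0,[0,-0.105,-0.03],[0,0,0]],[0,[0,-0.125,-0.055],[0,0,0]],[0,[0,-0.145,-0.08],[0,0,0]],[0,[0,-0.165,-0.105],[0,0,0]],[0,[0,-0.185,-0.13],[0,0,0]]]'

```text
time: 19.18
ee_pos: [0.6803, -0.2625, 0.294]
eef_rot: [0.062, 0.998, 0.0, 0.001]
ft_force: [-0.4, -0.0, 0.5]
width: 0.0004
```

```bash
python3 st.py; python3 - <<'E'
from h import *
from bench import *
s=read_state();w=camera("wrist");d=camera("side");sc=camera("scene");pickle.dump((s,w,d,sc),open("w10.pkl","wb"))
a=cv2.resize(d["pixels"][130:330,150:400,::-1],None,fx=2,fy=2);b=cv2.resize(sc["pixels"][150:300,150:350,::-1],None,fx=2,fy=2)
cv2.imwrite("pics/side10.png",a);cv2.imwrite("pics/scene10.png",b);cv2.imwrite("pics/w10.png",w["pixels"][:,:,::-1])
for n,c in(("side",d),("scene",sc)):
    for x in blobs(c,(4,130,80),(17,255,255),8)[0]:
      if 290<x[1][0]<360 and 180<x[1][1]<240:
        o,dd=ray(c,x[1]);ol,dl=G.T@(o-O),G.T@dd;print(n,"ball",(ol+dl*(-.1745-ol[1])/dl[1]).round(4))
p,r=pose(s);T=np.eye(4);T[:3,:3]=r;T[:3,3]=p
for x in blobs(w,(0,140,60),(5,255,255),60)[0]:print(x,w2l(onz(ray(w,x[1],T),.092)))
E
```

```text
19.1833 w 0.0004172621682404189 local TCP [-0.1721 -0.183   0.294 ] F local [-0.08  0.36  0.54] Ftool [ 0.36 -0.08 -0.54] tq [-0.01 -0.04  0.  ] [-0.14  0.67  0.79  1.16 -0.46  1.48  2.01]
side ball [ 0.0317 -0.1745  0.0982]
scene ball [ 0.033  -0.1745  0.102 ]
([391, 0, 35, 27, 744], [407.7, 12.3]) [-0.02888285 -0.01362246  0.092     ]
```

View pics/side10.png

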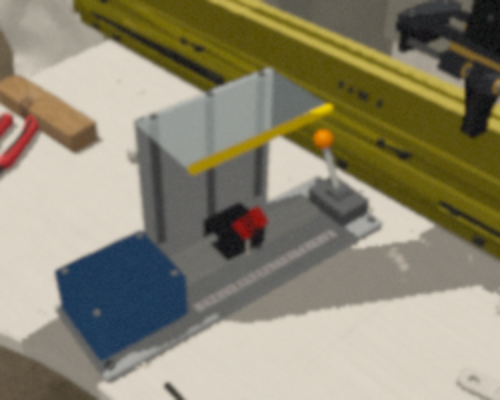

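View pics/w10.png

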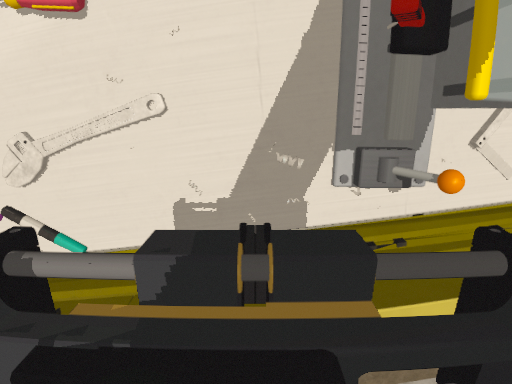

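```bash
python3 - <<'E'
from h import *
s6,w6,d6=pickle.load(open("w6.pkl","rb"));d9=pickle.load(open("w9.pkl","rb"));s,w,d,sc=pickle.load(open("w10.pkl","rb"))
for S_,W_ in((s6,w6),(s,w)):
    p,r=pose(S_);T=np.eye(4);T[:3,:3]=r;T[:3,3]=p
    print([(x[0],w2l(onz(ray(W_,x[1],T),.092)).round(4)) for x in blobs(W_,(0,140,60),(5,255,255),60)[0] if x[1][0]>300])
for n,c in(("d6",d6),("d9",d9[0]),("d10",d)):
    print(n,[x for x in blobs(c,(0,140,60),(5,255,255),30)[0] if 240<x[1][0]<300 and 200<x[1][1]<270])
a=d6["pixels"][100:380,60:300].astype(int);b=d["pixels"][100:380,60:300].astype(int)
for n,c in(("d0",d0["side"]),("d10",d)):
    m=cv2.inRange(c["pixels"][310:360,225:280],(0,0,0),(70,70,70));print(n,"hexkey px",np.argwhere(m).mean(0).round(2),m.sum()//255)
E
```

```text
[([399, 8, 31, 30, 674], array([-0.0294, -0.0111,  0.092 ]))]
[([391, 0, 35, 27, 744], array([-0.0289, -0.0136,  0.092 ]))]
d6 [([266, 234, 17, 16, 148], [274.4, 241.2])]
d9 [([266, 234, 17, 16, 151], [274.5, 241.1])]
d10 [([266, 234, 17, 16, 144], [274.7, 241.1])]
d0 hexkey px [36.5  20.09] 70
d10 hexkey px [36.95 21.95] 57
```

```bash
python3 - <<'E'
from bench import *
print(close_job())
E
```

```text
the job is handed in; nothing more can be done
None
```

The gauge is set and the job is handed in at about 19.3 s of the 64 s. `close_job` gives no verdict, so this rests on my own checks.

**Head:** I gripped the red bar from the open side with the hand leaning about 42°, and slid the head 56 mm. The push then rose from the 3–4 N of rubbing to 8.9 N, which puts about 5 N on the spring. After I let go, the head settled back about 2–3 mm. I estimate it now presses with 2–4 N; I could not measure that force directly after the release.

**Lever:** I pushed the orange lever over with closed fingers until it met its end stop (11.7 N with only 0.6 mm more movement). Then I backed off and lifted clear.

**Last checks:**
- **Lever position:** the ball stands at local x of about +32–33 mm, seen from two cameras. That reads as lock about 0.93, where I expected about 38 mm for full lock. I put the gap down to calibration and blur, since the stop was felt.
- **Head stillness:** the red grip in the side view did not move between before and after the lever throw (274.4 against 274.7 px). The wrist view put it 2.5 mm apart, but there the grip was cut off by the picture edge.
- **Contact:** the wrist force was about zero and the hand was well clear.
- **Bystanders:** the hex key's dark patch moved by under 2 px in the side view, which I take as lighting. I did not check the bolt separately; the arm never worked near it.

**Disagreement with the brief:** I measured the gauge's turn as about 83° in the world frame, not the 34–46° stated. Its length, box and guard sizes matched, so I worked with the measured value.

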